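# Lock the cuvettes in the photometer and shut the lid

## Task

Two cuvettes stand in their holders in the open sample compartment of the photometer. With the fingertips, reach down through the opening without touching the black frame around it and press both lock levers fully down to their stops; then push the lid fully shut, ready for a reading. Leave the cuvettes sitting in their holders, lift nothing, and do not disturb the other things on the bench.

Things in the scene. Friction and masses are not known exactly. Their poses are not given: they have to be found in the camera images.
- photometer: off-white bench photometer, 320 mm deep (x), 440 mm wide (y), deck 145 mm above the table; fixed to the table. Origin: centre of its underside; its x axis points from the sloped front console to the back, y to its left, z up. The square sample compartment opens upward through the deck, centred at x +20, y 0 mm. Its lid is hinged on the right of the opening and stands open. A box stands on the deck to the left of the opening
- frame: black seal frame round the opening, standing 5 mm proud of the deck (top 150 mm above the table); outside 184 x 174 mm, clear opening 160 mm (photometer x) by 150 mm (photometer y). Fixed in the photometer. It must not be touched. Origin: centre of the opening, 8 mm below the top of the frame; axes as the photometer
- front_tab (a point): middle of the upper face of the finger tab of the front lock lever (the one nearer the console). The tab is plain aluminium, 18 mm wide, 20 mm long, 5 mm thick, at the end of a 52 mm lever; this point is 42 mm from the pivot. The lever runs from its pivot to the photometer's right (-y), raised when unlocked; pressed fully down it lies level, with its upper face 38.5 mm below the top of the frame
- rear_tab (a point): the same point on the rear lock lever, 72 mm behind the front one (photometer x)
- front_pivot (a point): pivot of the front lever: on the photometer, 109 mm above the table, 36 mm in front of the centre of the opening and 12 mm to its left; the pivot line is parallel to photometer x
- rear_pivot (a point): pivot of the rear lever: the same, 36 mm behind the centre of the opening
- front_lever (a joint): angle of the front lever: 0 = raised 43 degrees above level, grows as it is pressed down, stop at 0.75 rad (level, locked). It moves stiffly under about 4 N at the tab and stays where it is left
- rear_lever (a joint): angle of the rear lever, the same
- front_cuvette_center (a point): centre of the front cuvette, a loose glass cell 12.5 x 12.5 x 45 mm with white cap, standing upright in a square socket 23 mm to the left of its lever's pivot; its top stands 38 mm below the top of the frame
- rear_cuvette_center (a point): centre of the rear cuvette, the same
- lid (a joint): angle of the lid: 0 = shut, about 1.8 rad as found (leaning past upright, over the right of the deck), stop at 1.9 rad. Light hinge (0.25 kg lid, slightly stiff and damped): pushed to about 1.2 rad it goes on and falls shut by itself in about 2 s
- lid_hinge (a point): middle of the lid's hinge line, 150 mm above the table, 97 mm to the right of the centre of the opening; the line is parallel to photometer x
- lid_edge (a point): middle of the lid's free edge, 188 mm from the hinge (a finger lip reaches 5 mm farther); the lid is 196 mm long along the hinge and 16 mm thick. Shut, it lies over the frame with its upper face 168 mm above the table; standing open, that face looks to the photometer's right
- cuvette_box: white cuvette box with grey lid, 78 x 78 x 52 mm, loose on the deck to the left of the opening; origin: centre of its underside
- tube_rack: white block rack, 88 x 62 x 50 mm, with three capped blood tubes (tops about 108 mm high), loose on the table on the robot's left; origin: centre of its underside
- spray_can: white narrow-necked bottle, diameter 52 mm, 170 mm high, loose on the table on the robot's right; origin: centre of its underside
- pen: blue pen, 125 mm long, 10 mm thick, loose on the table at the front left; origin: its middle, on the table

How it is judged:
By the outcome, as a careful person would: the job done as asked, in the order asked, and still so for the second after the job is handed in, with the robot touching nothing.
It also fails if it takes over 54 s, if anything falls off the work surface, if the arm or the gripper's body presses on something with over 40 N, if the wrist force passes 120 N, or if a joint passes its speed limit or range.

## Robot

A 6-joint arm with a two-finger parallel gripper is mounted at the origin on the work surface. World frame = base frame: x ahead of the robot, y to its left, z up, the work surface at z = 0. Lengths are in m, angles in rad, forces in N, time in s.
With the tool pointing down it reaches from about 0.3 to 1 m from the base axis. Payload 5.1 kg.
Tool frame: the origin (TCP) lies where the fingers leave the gripper's body, on its centre line; the fingertips stand nose_length ahead of it and the grasp point (between the pads) lies 59 mm ahead of it (nose_length is the distance from the TCP to the fingertips, in m); z points along the fingers, y is the line along which they close (so a half turn about z gives the same grasp; the last joint's range is limited). The gripper opens to 95 mm and grips with 3 to 60 N. Pads are 20 mm wide; open, the fingers measure 119 mm over their backs; the gripper's body (75 mm by 180 mm) begins 59 mm behind the grasp point.
Start: joints at [1.183, 0.124, 1.65, -0, 1.367, -0.083], TCP at [0.195, 0.62, 0.292] pointing down, gripper open.
Joint ranges: [-2.61, 2.61], [-1.02, 2.33], [0.03, 2.71], [-1.35, 4.49], [0.32, 2.68], [-2.91, 2.91]. Speed limits (rad/s): [2.57, 2.57, 3.14, 3.14, 3.14, 3.14].

## Interface

Orientations are given as a unit quaternion [x, y, z, w].
In Python, from plant import observe, capture, camera_params, sign_off, nose_length gives the robot as it stands.
- The arm moves only by the tool play_rows, never from a script. Its arguments are lists of equal length, an entry for each row: "travel": the shift along the tool's x, y, z in cm, a list of three; "roll": the turn about the tool's z in degrees; "grip": the opening, from 0 (shut) to 1 (fully open). In form: {"travel": [[dx, dy, dz], ...], "roll": [roll, ...], "grip": [grip, ...]}. A call has 1 to 5 rows; each row is the pose to reach, as a shift and turn from the pose commanded when the call began, along the tool's axes at that moment; what a row does not reach only later rows make up. A row lasts 1/8 s, in which the tool goes at most 62.5 mm and 10.7 degrees, less where a joint would pass 70% of its speed; a pose out of reach is approached as far as the arm can. A call with a gripper value outside its range is refused whole. The fingers move at their own pace and stop on an object; "squeeze" is the grip in N (left out, the last holds). Time passes only in rows, so rows that repeat a pose let the fingers close. It gives the time, the measured TCP pose, the force, the opening and the grip force at its end, in the units of the state.
- observe(): the state, without advancing time (a new reading comes with each control period).
- capture(name): name is "side" or "top" or "wrist"; returns (picture, depth): 420x560x3 uint8, red, green, blue; 420x560 float32, m along the optical axis (not along the pixel's ray), 0 where there is no reading.
- camera_params(name): a dict with "K" (3x3 intrinsics, pixels), "R" (3x3) and "t" (3): a world point X has camera coordinates R X + t; the wrist camera has in their place "T_tool_cam" (4x4, takes a point from camera to tool coordinates, whose origin is the TCP and whose axes are the flange's). Camera axes: x right, y down, z forward; pixel columns grow to the right and rows downward; lengths in m; the calibration is good to about 2 mm. A picture is of the moment at which its call begins: read the wrist's pose just before it. camera_params takes no time and is no camera call.
- sign_off(): hands the job in; it is judged then, once.
The state is a dict: "clock": time; "qpos": joint angles; "joint_velocities": joint speeds; "tau": joint torques, N m; "position": TCP position; "eef_rot": TCP orientation; "wrist_force": force on the tool from outside, world axes, zero at the start; "torque": the same for the moment, N m; "finger_gap": opening from 0.0 (shut) to 1.0 (fully open); "finger_force": force on a finger pad.
Only numpy, scipy, OpenCV 4.12 (cv2) and the standard library are available. Lean on these libraries where they do the work, as an engineer would, in place of code of your own. Each camera call takes 0.05 s, during which the arm holds its last target. There are 200 camera calls.

## Working session

There is one attempt and no reset: what is moved stays moved. The work goes in short steps, Python scripts to look and compute and a tool call to move; the robot and the scene stay as the last step left them, time stands still between calls to the robot, and variables do not carry over. Pictures are saved under pics/ and viewed, at most 10 in all, crops included, and the job is handed in when it is done.

Besides the shell and the picture viewer there is one more tool, called after ">>>" in YAML: its name, and indented under it one key for each argument. play_rows: Moves the arm, as the interface text tells. Its arguments: {"type":"object","properties":{"travel":{"type":"array"},"roll":{"type":"array"},"grip":{"type":"array"},"squeeze":{"type":"number"}},"required":["travel","roll","grip"]}

```bash
mkdir -p pics
cat > h.py <<'E'
import numpy as np, cv2
from plant import *
def snap(n,f=None):
    s=observe(); im,d=capture(n); cv2.imwrite(f'pics/{f or n}.png',im[:,:,::-1]); np.savez(f'pics/{f or n}.npz',im=im,d=d,p=s['position'],q=s['eef_rot']); return s,im,d
E
python3 - <<'E'
from h import *
s=observe();print(s,nose_length() if callable(nose_length) else nose_length)
for n in('top','side'):
    snap(n); c=camera_params(n);print(n,{k:np.round(v,4).tolist() for k,v in c.items()})
print(camera_params('wrist'))
a=cv2.imread('pics/top.png')
E
```

```text
{'clock': 0.0, 'qpos': array([ 1.18338753e+00,  1.24488269e-01,  1.65168485e+00, -3.58799886e-05,
        1.36746712e+00, -8.26229927e-02]), 'joint_velocities': array([-0.00062828, -0.0025249 ,  0.00154875,  0.00194685, -0.00109119,
       -0.00146529]), 'tau': array([ 1.19957378e-03, -4.17591870e+01, -3.59933746e+01,  7.75697432e-02,
        4.89893113e-02, -1.62578758e-04]), 'position': array([0.19492382, 0.619578  , 0.29099136]), 'eef_rot': array([ 1.51800057e-01,  9.88410691e-01, -9.99740422e-04, -2.21315102e-04]), 'wrist_force': array([ 0.07613408, -0.21327097,  0.14049413]), 'torque': array([-0.05000953,  0.02655862,  0.01613432]), 'finger_force': 0.0, 'finger_gap': 1.0005316645453965} 0.0776
top {'K': [[409.7656, 0.0, 280.6333], [0.0, 409.7656, 216.1388], [0.0, 0.0, 1.0]], 'R': [[0.0261, -0.9995, 0.0161], [-0.9974, -0.0271, -0.0673], [0.0677, -0.0143, -0.9976]], 't': [-0.0178, 0.4838, 1.1239]}
side {'K': [[516.2607, 0.0, 279.9403], [0.0, 516.2607, 209.5972], [0.0, 0.0, 1.0]], 'R': [[-0.2429, -0.9701, 0.0015], [-0.6612, 0.1644, -0.732], [0.7098, -0.1787, -0.6813]], 't': [0.1354, 0.4021, 1.3471]}
{'K': array([[312.62897898,   0.        , 276.27957581],
       [  0.        , 312.62897898, 207.13315584],
       [  0.        ,   0.        ,   1.        ]]), 'T_tool_cam': array([[-1.00005367e-03, -9.66789510e-01, -2.55571993e-01,
         7.09046615e-02],
       [ 9.99999487e-01, -1.00805641e-03, -9.96775365e-05,
        -3.02563981e-04],
       [-1.61263791e-04, -2.55571962e-01,  9.66790022e-01,
        -9.21749305e-02],
       [ 0.00000000e+00,  0.00000000e+00,  0.00000000e+00,
         1.00000000e+00]])}
```

View pics/top.png

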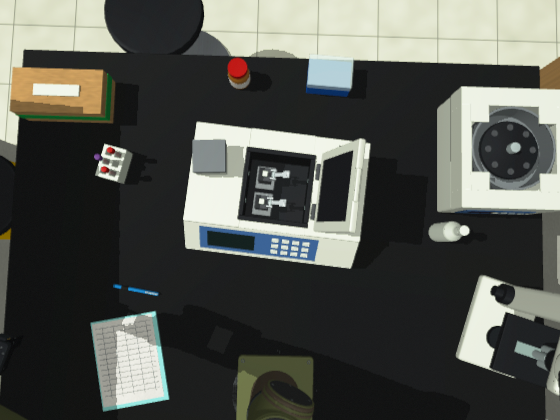

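View pics/side.png

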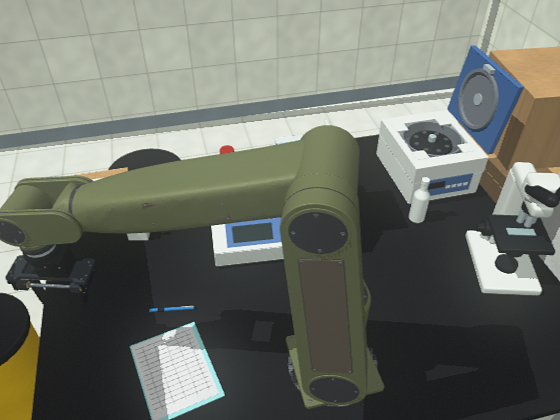

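The top view shows the photometer slightly turned, with the opening at about (250,150)–(306,226), the levers' tabs near (282,175) and (278,203), the lid leaning to the right near (340,185), and the box at (209,156). In the side view the arm hides the photometer.

```bash
cat >> h.py <<'E'
def world(n,d,u,v,pose=None):
    c=camera_params(n);K=c['K'];p=np.stack([(u-K[0,2])/K[0,0]*d,(v-K[1,2])/K[1,1]*d,d],-1)
    if n!='wrist': return (p-c['t'])@c['R']
    from scipy.spatial.transform import Rotation as Ro
    T=c['T_tool_cam'];p=p@T[:3,:3].T+T[:3,3]
    return p@Ro.from_quat(pose[1]).as_matrix().T+pose[0]
E
python3 - <<'E'
from h import *
z=np.load('pics/top.npz');im,d=z['im'],z['d'];v,u=np.mgrid[:420,:560]
P=world('top',d,u,v)
# dark frame/opening mask: dark pixels inside the deck
g=im.max(2);H=P[...,2]
roi=(u>185)&(u<372)&(v>120)&(v<270)
m=(roi&(H>.12)&(H<.165)&(d>0))
w=m&(g>120)
print('deck z',np.median(H[w]))
body=(roi&(H>.05)&(d>0)).astype(np.uint8)
c=max(cv2.findContours(body,0,2)[0],key=cv2.contourArea)
# deck points: rectangle in world
q=P[m][:,:2].astype(np.float32);r=cv2.minAreaRect(q*1000);print('deck rect',r,cv2.boxPoints(r))
# frame: dark pixels, z~.150
f=roi&(g<70)&(abs(H-.150)<.006)&(u<330)&(u>232)&(v<232)
print('frame n',f.sum(),H[f].mean());r=cv2.minAreaRect((P[f][:,:2]*1000).astype(np.float32));print(r)
o=cv2.resize(im[115:275,180:380],None,fx=4,fy=4,interpolation=cv2.INTER_CUBIC)[:600]
cv2.imwrite('pics/topc.png',o[:,:,::-1])
for y,x in [(175,282),(203,278),(178,265),(206,262)]: print(P[y,x])
lid=roi&(H>.2)&(u>310);print('lid top z',np.percentile(H[lid],[50,99]))
t=P[lid&(H>np.percentile(H[lid],95))];print(t.mean(0),t.min(0),t.max(0))
bx=roi&(abs(H-.197)<.01)&(u<235);r=cv2.minAreaRect((P[bx][:,:2]*1000).astype(np.float32));print('box',r)
E
```

```text
deck z 0.14478176949350496
deck rect ((549.0512084960938, 9.249374389648438), (440.2452392578125, 278.3569030761719), 84.48194122314453) [[ 389.35083 -196.46985]
 [ 666.41785 -223.23651]
 [ 708.7516   214.9686 ]
 [ 431.68457  241.73526]]
frame n 1150 0.15011169504150393
((547.7074584960938, 8.793800354003906), (171.46299743652344, 180.66403198242188), 84.55734252929688)
[ 0.58023778 -0.00394179  0.13157334]
[0.50920831 0.00424409 0.13102179]
[0.57660472 0.03947772 0.09915597]
[0.50318819 0.04503028 0.10219836]
lid top z [0.28816201 1.15405786]
[ 0.50551989 -0.11923192  0.50234988] [ 0.40697353 -0.16121013  0.32948867] [0.59454195 0.01140838 1.15405786]
box ((609.6265869140625, 171.83892822265625), (77.87165832519531, 78.39945983886719), 2.335850715637207)
```

View pics/topc.png

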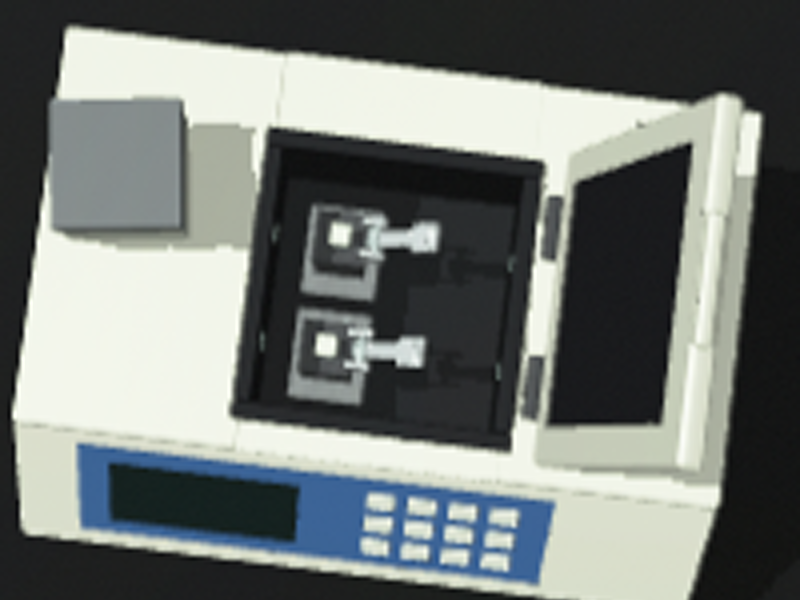

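The crop agrees with the height map: opening centre (0.548, 0.009), yaw about −5.5°, and the deck and frame sizes match. The tabs are 72 mm apart, so two fingers spread 72 mm can press both levers at once. I'm moving over the opening.

>>> play_rows:
  travel:
    - [-4.2,-4,-1.6]
    - [-8.4,-8,-3.2]
    - [-12.6,-12,-4.8]
    - [-16.8,-16,-6.4]
    - [-21,-20,-8]
  roll: [0,0,0,0,0]
  grip: [0.63,0.63,0.63,0.63,0.63]

```text
clock: 0.72
position: [0.3358, 0.3644, 0.3723]
eef_rot: [0.152, 0.988, -0.0, -0.0]
wrist_force: [1.2, 0.2, 0.9]
finger_gap: 0.634
finger_force: 0.0
```

>>> play_rows:
  travel:
    - [-4.2,-4,0]
    - [-8.4,-8,0]
    - [-12.6,-12,0]
    - [-16.8,-16,0]
    - [-21,-20,0]
  roll: [10,20,30,40,50]
  grip: [0.63,0.63,0.63,0.63,0.63]

```text
clock: 1.35
position: [0.4761, 0.1106, 0.3719]
eef_rot: [0.558, 0.83, 0.0, -0.0]
wrist_force: [0.8, 0.0, -0.3]
finger_gap: 0.63
finger_force: 0.0
```

>>> play_rows:
  travel:
    - [-5,0.6,0]
    - [-10,1.2,0]
    - [-14.4,1.7,0]
    - [-14.4,1.7,0]
    - [-14.4,1.7,0]
  roll: [9,18,27.7,27.7,27.7]
  grip: [0.63,0.63,0.63,0.63,0.63]

```text
clock: 1.98
position: [0.5463, -0.0138, 0.3718]
eef_rot: [0.738, 0.675, -0.0, -0.001]
wrist_force: [-0.2, -0.8, -1.0]
finger_gap: 0.631
finger_force: 0.0
```

Run:
```python
from h import *
s,im,d=snap('wrist','w1');print(s['position'],s['eef_rot'],s['wrist_force'])
v,u=np.mgrid[:420,:560];P=world('wrist',d,u,v,(s['position'],s['eef_rot']));np.save('pics/w1P.npy',P)
C=np.array([.5477,.0088]);a=-np.radians(5.5);xp=np.array([np.cos(a),np.sin(a)]);yp=np.array([-np.sin(a),np.cos(a)])
X=(P[...,:2]-C)@xp*1000;Y=(P[...,:2]-C)@yp*1000;Z=P[...,2]*1000;g=im.max(2)
for nm,x0 in(('front',-36),('rear',36)):
    m=(abs(X-x0)<14)&(Y<0)&(Y>-45)&(Z>112)&(Z<150)&(g>90)
    print(nm,m.sum(),[np.percentile(A[m],[3,50,97]).round(1) for A in(X,Y,Z)])
f=(abs(Z-150)<3)&(g<80)&(abs(X)<110)&(abs(Y)<100)
r=cv2.minAreaRect(P[f][:,:2].astype(np.float32)*1000);print(r,np.median(Z[f]))
dk=(abs(Z-145)<6)&(g>130);print('deck',np.median(Z[dk]))
```

```text
[ 0.54626541 -0.01375276  0.37175511] [ 7.37917489e-01  6.74890649e-01 -2.09170564e-04 -5.90486949e-04] [-0.19828407 -0.80160951 -0.95097164]
front 380 [array([-41.2, -33.1, -24.9]), array([-25.9, -15.7,  -1.4]), array([124.5, 137.5, 145.2])]
rear 398 [array([30.3, 38.5, 46.7]), array([-26.8, -16.1,  -1. ]), array([124.5, 137.2, 144.7])]
((549.4845581054688, 3.1457977294921875), (185.01133728027344, 181.38253784179688), 84.3640365600586) 149.6660290942742
deck 144.84881708992924
```

View pics/w1.png

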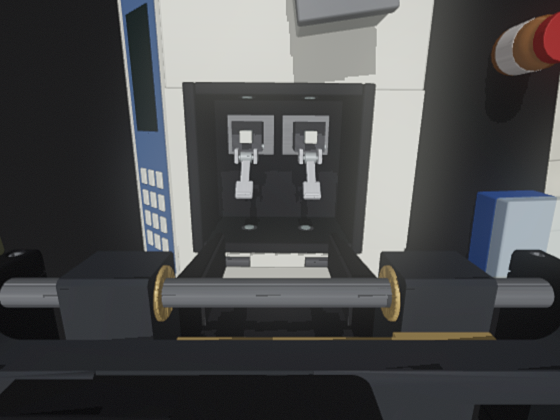

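The wrist view shows both tabs raised, at (244,190) and (312,190), inside the black frame (185–375, 85–250). The tab spans fit the given geometry, with the centre 2.5 mm further in x. Next I descend.

>>> play_rows:
  travel:
    - [-0.35,0.15,4]
    - [-0.35,0.15,9]
    - [-0.35,0.15,12]
    - [-0.35,0.15,13]
    - [-0.35,0.15,13]
  roll: [0,0,0,0,0]
  grip: [0.63,0.63,0.63,0.63,0.63]

```text
clock: 2.65
position: [0.5477, -0.0169, 0.2426]
eef_rot: [0.738, 0.675, 0.0, -0.0]
wrist_force: [-0.8, -0.0, -0.2]
finger_gap: 0.63
finger_force: 0.0
```

>>> play_rows:
  travel:
    - [0,0,0.8]
    - [0,0,1.6]
    - [-0.1,0,2.4]
    - [-0.2,0,3.2]
    - [-0.2,0,3.2]
  roll: [0,0,0,0,0]
  grip: [0.63,0.63,0.63,0.63,0.63]

```text
clock: 3.28
position: [0.5488, -0.0224, 0.2134]
eef_rot: [0.738, 0.675, -0.001, 0.004]
wrist_force: [-3.5, -6.9, 10.3]
finger_gap: 0.628
finger_force: 5.1
```

>>> play_rows:
  travel:
    - [0,0,0.6]
    - [0,0,1.2]
    - [0,0,1.7]
    - [0,0,2.1]
    - [0,0,2.1]
  roll: [0,0,0,0,0]
  grip: [0.63,0.63,0.63,0.63,0.63]

```text
clock: 3.9
position: [0.5497, -0.0216, 0.1919]
eef_rot: [0.738, 0.674, 0.001, 0.004]
wrist_force: [1.5, -4.8, 5.9]
finger_gap: 0.63
finger_force: 3.1
```

>>> play_rows:
  travel:
    - [0,0,0.2]
    - [0,0,0.4]
    - [0,0,0.6]
    - [0,0,0.6]
  roll: [0,0,0,0]
  grip: [0.63,0.63,0.63,0.63]

```text
clock: 4.4
position: [0.55, -0.0217, 0.1889]
eef_rot: [0.738, 0.675, 0.001, 0.004]
wrist_force: [-4.7, -5.4, 21.2]
finger_gap: 0.633
finger_force: 10.1
```

>>> play_rows:
  travel:
    - [0,0,0.2]
    - [0,0,0.5]
    - [0,0,0.5]
  roll: [0,0,0]
  grip: [0.63,0.63,0.63]

```text
clock: 4.78
position: [0.5503, -0.0218, 0.1884]
eef_rot: [0.738, 0.675, 0.0, 0.004]
wrist_force: [-16.9, -4.8, 40.8]
finger_gap: 0.628
finger_force: 20.4
```

>>> play_rows:
  travel:
    - [0,0,-2]
    - [0,0,-7]
    - [0,0,-13]
    - [0,0,-19]
    - [0,0,-19]
  roll: [0,0,0,0,0]
  grip: [0.63,0.63,0.63,0.63,0.63]

```text
clock: 5.4
position: [0.5494, -0.0199, 0.3752]
eef_rot: [0.738, 0.675, 0.004, 0.004]
wrist_force: [-0.6, 0.1, -0.6]
finger_gap: 0.631
finger_force: 0.0
```

Run:
```python
from h import *
s,im,d=snap('wrist','w2');print(s['position'],s['wrist_force'])
v,u=np.mgrid[:420,:560];P=world('wrist',d,u,v,(s['position'],s['eef_rot']))
C=np.array([.5499,.0086]);a=-np.radians(5.5);xp=np.array([np.cos(a),np.sin(a)]);yp=np.array([-np.sin(a),np.cos(a)])
X=(P[...,:2]-C)@xp*1000;Y=(P[...,:2]-C)@yp*1000;Z=P[...,2]*1000;g=im.max(2)
for nm,x0 in(('front',-36),('rear',36)):
    m=(abs(X-x0)<12)&(Y<-22)&(Y>-39)&(Z>90)&(Z<150)&(g>90)
    print(nm,m.sum(),[np.percentile(A[m],[3,50,97]).round(1) for A in(X,Y,Z)])
    m=(abs(X-x0)<12)&(abs(Y-35)<12)&(Z>95)&(g>150);print('cuv',[np.median(A[m]).round(1) for A in(X,Y,Z)])
s,im,d=snap('top','t2');P=world('top',d,u,v);X=(P[...,:2]-C)@xp*1000;Y=(P[...,:2]-C)@yp*1000;Z=P[...,2]*1000
m=(abs(X)<105)&(Y<-80)&(Y>-200)&(Z>170)&(Z<350)&(u>310)
for lo in range(170,350,20):
    k=m&(Z>lo)&(Z<lo+20)
    if k.sum()>10: print(lo,k.sum(),np.percentile(Y[k],[5,50,95]).round(0),np.percentile(X[k],[3,97]).round(0))
```

```text
[ 0.54941906 -0.01990377  0.37521483] [-0.6052319   0.10171281 -0.57858982]
front 223 [array([-44.2, -35.2, -26.8]), array([-37.9, -30. , -22.6]), array([109.2, 111.1, 112.6])]
cuv [np.float64(-36.1), np.float64(35.7), np.float64(111.8)]
rear 221 [array([27.9, 36. , 44.4]), array([-38. , -29.7, -22.4]), array([109.8, 111.2, 113.3])]
cuv [np.float64(35.5), np.float64(36.0), np.float64(111.7)]
250 200 [-139. -135. -133.] [-99.  76.]
270 402 [-144. -141. -137.] [-97.  87.]
290 530 [-153. -148. -144.] [-95.  86.]
310 872 [-171. -160. -154.] [-96.  88.]
330 108 [-168. -163. -160.] [-32.  29.]
```

View pics/w2.png

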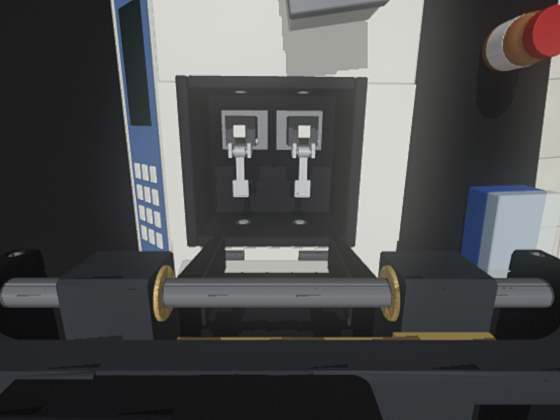

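Both levers now lie level with their upper faces at about 111 mm, tabs at pixels (240,187) and (302,187), and both cuvettes are seated with tops near 112 mm. Next I go up over the lid and down behind it.

>>> play_rows:
  travel:
    - [0,0,-4.5]
    - [-4,0,-8]
    - [-10,0,-8]
    - [-16,0,-8]
    - [-19,0,-8]
  roll: [0,0,0,0,0]
  grip: [0.63,0.63,0.63,0.63,0.63]

```text
clock: 6.12
position: [0.5296, -0.2113, 0.4447]
eef_rot: [0.739, 0.674, -0.001, -0.002]
wrist_force: [0.7, 0.1, 0.0]
finger_gap: 0.632
finger_force: 0.0
```

>>> play_rows:
  travel:
    - [0,0,0]
    - [0,0,4]
    - [0,0,8]
    - [0,0,8]
  roll: [0,0,0,0]
  grip: [0.63,0.63,0.63,0.63]

```text
clock: 6.62
position: [0.5291, -0.207, 0.3625]
eef_rot: [0.738, 0.675, -0.002, -0.005]
wrist_force: [0.5, 0.5, 0.4]
finger_gap: 0.632
finger_force: 0.0
```

>>> play_rows:
  travel:
    - [2,0,0]
    - [4,0,0]
    - [6,0,0]
    - [8,0,0]
    - [8,0,0]
  roll: [0,0,0,0,0]
  grip: [0.63,0.63,0.63,0.63,0.63]

```text
clock: 7.25
position: [0.5378, -0.1273, 0.3684]
eef_rot: [0.737, 0.676, 0.0, -0.0]
wrist_force: [0.7, -1.0, -0.0]
finger_gap: 0.628
finger_force: 0.0
```

>>> play_rows:
  travel:
    - [2,0,0]
    - [4,0,0]
    - [6,0,0]
    - [8,0,0]
    - [9,0,0]
  roll: [0,0,0,0,0]
  grip: [0.63,0.63,0.63,0.63,0.63]

```text
clock: 7.88
position: [0.5458, -0.0378, 0.3681]
eef_rot: [0.738, 0.675, 0.0, -0.0]
wrist_force: [0.0, 0.4, 0.9]
finger_gap: 0.634
finger_force: 0.0
```

>>> play_rows:
  travel:
    - [2,0,0]
    - [3,0,0]
    - [3,0,0]
    - [3,0,0]
    - [3,0,0]
  roll: [0,0,0,0,0]
  grip: [0.63,0.63,0.63,0.63,0.63]

```text
clock: 8.5
position: [0.5485, -0.0102, 0.3683]
eef_rot: [0.738, 0.674, -0.0, 0.0]
wrist_force: [0.1, -0.3, -0.1]
finger_gap: 0.632
finger_force: 0.0
```

>>> play_rows:
  travel:
    - [0,0,0]
    - [0,0,0]
    - [0,0,0]
    - [0,0,0]
    - [0,0,0]
  roll: [0,0,0,0,0]
  grip: [0.63,0.63,0.63,0.63,0.63]

```text
clock: 9.12
position: [0.5485, -0.0097, 0.3682]
eef_rot: [0.738, 0.675, -0.0, -0.0]
wrist_force: [0.2, -0.7, 0.3]
finger_gap: 0.634
finger_force: 0.0
```

>>> play_rows:
  travel:
    - [0,0,0]
    - [0,0,0]
    - [0,0,0]
    - [0,0,0]
    - [0,0,0]
  roll: [0,0,0,0,0]
  grip: [0.63,0.63,0.63,0.63,0.63]

```text
clock: 9.75
position: [0.5485, -0.0097, 0.3682]
eef_rot: [0.738, 0.675, -0.0, 0.0]
wrist_force: [0.4, -0.7, -0.2]
finger_gap: 0.63
finger_force: 0.0
```

```bash
cat > lid.py <<'E'
from h import *
import sys
s,im,d=snap('wrist',sys.argv[1]);print(s['position'],s['wrist_force'])
v,u=np.mgrid[:420,:560];P=world('wrist',d,u,v,(s['position'],s['eef_rot']))
C=np.array([.5499,.0086]);a=-np.radians(5.5);xp=np.array([np.cos(a),np.sin(a)]);yp=np.array([-np.sin(a),np.cos(a)])
X=(P[...,:2]-C)@xp*1000;Y=(P[...,:2]-C)@yp*1000;Z=P[...,2]*1000
for y in range(-60,100,20):
    m=(abs(X)<60)&(abs(Y-y)<5)&(Z<300)&(Z>50);print(y,m.sum(),np.median(Z[m]).round(1) if m.any() else 0)
E
python3 lid.py w3
```

```text
[ 0.5484767  -0.00970842  0.36824502] [ 0.41362423 -0.69901561 -0.18522173]
-60 981 167.8
-40 1208 167.8
-20 1354 167.8
0 1322 167.8
20 1412 167.8
40 1437 167.8
60 1543 167.8
80 1627 167.8
```

View pics/w3.png

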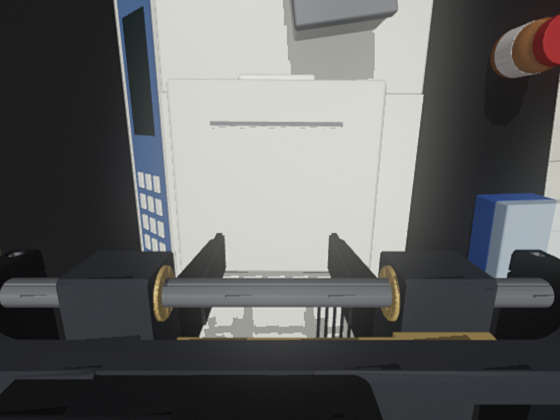

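The lid (165–385, 80–270) is down, with its upper face flat at 168 mm across its length. The box and the other things visible are where they were, and the fingers touch nothing.

```bash
python3 -c "
from plant import *
print(sign_off())"
```

```text
the job is handed in; nothing more can be done
None
```

Job handed in at about 10 s of the 54 s allowed: both levers pressed level to their stops with the cuvettes still seated, then the lid shut flat at 168 mm; the fingers stayed clear of the frame by the planned geometry, and nothing else on the bench appeared to move.

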